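# Retension a filter cover by counted quarter turns

## Task

Go round the pressure filter's cover clockwise, starting at the red latch, and tighten the push-and-turn knobs one after another by clicks, each click a quarter turn clockwise: red one, then blue two, then yellow one. A knob turns only while pushed in: feel gently for its stop, never force it, and leave each knob sprung fully out in its new notch before going on to the next one. Leave everything else on the bench where it is.

Things in the scene. Friction and masses are not known exactly. Their poses are not given: they have to be found in the camera images.
- filter: pressure filter: round metal drum fixed to the table; origin at the centre of its underside, z up; steel cover 250 mm across, its top 67 mm above the table, a small brass valve in its middle up to 89 mm. Three coloured latch knobs on the cover, on a circle of 85 mm radius, 120 deg apart: red on the drum's +x axis, then blue, then yellow, clockwise seen from above
- red_grip (a point): the red latch knob: upright bar 46 mm long (this frame's x), 14 mm thick (y), 28 mm tall, on a round grey foot 40 mm across, 8 mm thick. Point on its vertical turning axis, 7 mm below the bar's top and 21 mm above the foot. Knob out, the bar spans 95 to 123 mm above the table. White mark at the +x end of the bar's top. The frame turns and sinks with the knob
- red_turn (a joint): turn of the red knob, rad, growing clockwise seen from above; about 0 at the start, each click pi/2. Seated in a notch it has about 0.12 rad of play either way. Drag 0.06 N m
- red_push (a joint): how far the red knob is pushed down, m; 0 = fully out. A spring pushes it out: about 2.3 N at the top, 0.25 N more per mm. After a depth of 3 to 12 mm, unseen and different for each knob and each time, it is free to turn; 0.8 mm deeper it meets a firm stop that yields 1 mm per 20 N
- red_knob: the red knob as a solid; origin 116 mm straight below its grip point, axes alike. Out, an inner lug sits in one of four notches, 90 deg apart, and it cannot turn; pushed in to its stop it can. Let up at a quarter turn (within about 0.15 rad) it springs out; elsewhere it stays in. More than 16 N on the lock, by twisting the lug or pushing on past the stop, damages it
- blue_grip (a point): the blue latch knob: upright bar 46 mm long (this frame's x), 14 mm thick (y), 28 mm tall, on a round grey foot 40 mm across, 8 mm thick. Point on its vertical turning axis, 7 mm below the bar's top and 21 mm above the foot. Knob out, the bar spans 95 to 123 mm above the table. White mark at the +x end of the bar's top. The frame turns and sinks with the knob
- blue_turn (a joint): turn of the blue knob, rad, growing clockwise seen from above; about 0 at the start, each click pi/2. Seated in a notch it has about 0.12 rad of play either way. Drag 0.06 N m
- blue_push (a joint): how far the blue knob is pushed down, m; 0 = fully out. A spring pushes it out: about 2.3 N at the top, 0.25 N more per mm. After a depth of 3 to 12 mm, unseen and different for each knob and each time, it is free to turn; 0.8 mm deeper it meets a firm stop that yields 1 mm per 20 N
- blue_knob: the blue knob as a solid; origin 116 mm straight below its grip point, axes alike. Out, an inner lug sits in one of four notches, 90 deg apart, and it cannot turn; pushed in to its stop it can. Let up at a quarter turn (within about 0.15 rad) it springs out; elsewhere it stays in. More than 16 N on the lock, by twisting the lug or pushing on past the stop, damages it
- yellow_grip (a point): the yellow latch knob: upright bar 46 mm long (this frame's x), 14 mm thick (y), 28 mm tall, on a round grey foot 40 mm across, 8 mm thick. Point on its vertical turning axis, 7 mm below the bar's top and 21 mm above the foot. Knob out, the bar spans 95 to 123 mm above the table. White mark at the +x end of the bar's top. The frame turns and sinks with the knob
- yellow_turn (a joint): turn of the yellow knob, rad, growing clockwise seen from above; about 0 at the start, each click pi/2. Seated in a notch it has about 0.12 rad of play either way. Drag 0.06 N m
- yellow_push (a joint): how far the yellow knob is pushed down, m; 0 = fully out. A spring pushes it out: about 2.3 N at the top, 0.25 N more per mm. After a depth of 3 to 12 mm, unseen and different for each knob and each time, it is free to turn; 0.8 mm deeper it meets a firm stop that yields 1 mm per 20 N
- yellow_knob: the yellow knob as a solid; origin 116 mm straight below its grip point, axes alike. Out, an inner lug sits in one of four notches, 90 deg apart, and it cannot turn; pushed in to its stop it can. Let up at a quarter turn (within about 0.15 rad) it springs out; elsewhere it stays in. More than 16 N on the lock, by twisting the lug or pushing on past the stop, damages it
- reagent: white reagent bottle with a blue cap, 60 mm across, 130 mm tall; a bystander to leave alone, origin at the centre of its underside
- black_bottle: black round bottle, 48 mm across, 110 mm tall; a bystander to leave alone, origin at the centre of its underside
- sample_jar: small clear jar with a red cap, 54 mm across, 60 mm tall; a bystander to leave alone, origin at the centre of its underside
- slide_box: flat green and white box of slides, 87 x 62 mm, 32 mm tall, lying near the filter; a bystander to leave alone, origin at the centre of its underside
- spanner: small steel spanner 130 mm long, lying near the filter; a bystander to leave alone, origin at the middle of its length on its underside
- beaker: small glass beaker, 60 mm across, 70 mm tall; a bystander to leave alone, origin at the centre of its underside

How it is judged (in metres and radians):
On the way, in this order (a step that is already met when the one before it is completed fails the run):
1. red knob 1 quarter turn(s) on from its start and out again (value of joint red_turn between 1.271 and 1.871 rad and value of joint red_push below 0.002 m), for 0.2 s.
2. blue knob 2 quarter turn(s) on from its start and out again (value of joint blue_turn between 2.842 and 3.442 rad and value of joint blue_push below 0.002 m), for 0.2 s.
3. yellow knob 1 quarter turn(s) on from its start and out again (value of joint yellow_turn between 1.271 and 1.871 rad and value of joint yellow_push below 0.002 m), for 0.2 s.
At the end, for the whole second after the job is handed in: red stands one quarter turn, blue two and yellow one quarter turn clockwise of the starting notch, each within 0.3 rad, and all three are out again to within 2 mm (all of step 1 and all of step 2 and all of step 3); the robot touches nothing.
It fails at once if a knob's lock takes more than 16 N (twisted against its lug, or pushed on past its stop) (contact force between filter and red_knob above 16 N or contact force between filter and blue_knob above 16 N or contact force between filter and yellow_knob above 16 N).
It fails at once if a knob turned the wrong way, or past its count (value of joint any of red_turn, blue_turn, yellow_turn below -0.6 rad or value of joint any of red_turn, yellow_turn above 2.271 rad or value of joint blue_turn above 3.842 rad).
It fails at once if a knob turned before the one ahead of it is done ((value of joint blue_turn above 0.6 rad and value of joint red_turn below 1.2 rad) or (value of joint yellow_turn above 0.6 rad and value of joint blue_turn below 2.8 rad)).
It fails at once if a bystander moved by more than 30 mm (distance of any of reagent, black_bottle, sample_jar, slide_box, spanner, beaker from where it was at the start of the episode above 0.03 m).
It also fails if it takes over 72 s, if anything falls off the work surface, if the arm or the gripper's body presses on something with over 40 N, if the wrist force passes 120 N, or if a joint passes its speed limit or range.

## Robot

A 6-joint arm with a two-finger parallel gripper is mounted at the origin on the work surface. World frame = base frame: x ahead of the robot, y to its left, z up, the work surface at z = 0. Lengths are in m, angles in degrees, forces in N, time in s.
With the tool pointing down it reaches from about 0.35 to 0.875 m from the base axis. Payload 4.2 kg.
Tool frame: the origin (TCP) lies midway between the tips of the shut fingers; the grasp point (between the pads) lies 19 mm behind it (r.pinch_z is the distance from the TCP to the grasp point, in m); z points along the fingers, y is the line along which they close (so a half turn about z gives the same grasp; the last joint's range is limited). The gripper opens to 87 mm and grips with 3 to 60 N. Pads are 19 mm wide; open, the fingers measure 117 mm over their backs; the gripper's body (75 mm by 190 mm) begins 51 mm behind the grasp point.
Start: joints at [14.817, 22.042, 0.453, 0, -68.411, -14.817], TCP at [0.625, 0, 0.223] pointing down, gripper open.
Joint ranges: [-179.83, 179.83], [-69.29, 118.12], [-61.27, 80.66], [-181.25, 117.63], [-171.15, -9.14], [-177.46, 177.46]. Speed limits (degrees/s): [159.86, 159.86, 180, 180, 180, 180].

## Interface

Orientations are given as a 3x3 rotation matrix whose columns are the frame's x, y, z axes.
In Python, from station import r, imaging, models gives the robot as it stands. The module is installed in compiled form; this text tells all that it offers.
- The arm moves only by the tool apply_moves, never from a script. Its argument "moves" is a list of rows, each a list of 2 entries, a list of its own where there are three numbers: the shift along the tool's x, y, z in m, then the turn about the tool's z in degrees. A call has 1 to 5 rows; each row shifts and turns the commanded pose from where the row before left it, along the tool's axes as they then stand; what a row does not reach is not made up. A row lasts 1/12 s, in which the tool goes at most 41.7 mm and 7.16 degrees, less where a joint would pass 70% of its speed; a pose out of reach is approached as far as the arm can. A call is refused whole if a number of a shift passes 0.0417 or a number of a turn 7.16, either way. A call with a gripper value outside its range is refused whole. "hand" is the finger opening in m, from 0 to 0.087, set as the call begins (left out, the last holds). The fingers move at their own pace and stop on an object; the grip force is fixed at half the most. Time passes only in rows, so rows that do not move let the fingers close. It gives the time, the measured TCP pose, the force, the opening and the grip force at its end, in the units of the state.
- r.sense(): the state, without advancing time (a new reading comes with each control period).
- imaging.capture(name): name is "scene" or "side" or "wrist"; returns a dict with "frame" (400x640x3 uint8, blue, green, red), "intrinsics" (3x3 intrinsics, pixels), "eye" and "orientation" of the camera in the world. Camera axes: x right, y down, z forward; pixel columns grow to the right and rows downward; lengths in m; the calibration is good to about 2 mm. A picture is of the moment at which its call begins. There is no depth.
- r.finish_job(): hands the job in; it is judged then, once.
Trained networks look in a picture, given as the dict that the camera call returned (one of the last four; its "shot" number tells which), for a name from the list of things; names that differ only in an ending like _2 or _b are one class to them, and where a whole thing is asked for, a point or a joint stands for the part that bears it (a point fixed in the world has none). Each returns a list of dicts, best first, with "confidence" (0 to 1); they miss things now and then, are a little off and sometimes report something else, mostly with a low value. They report only what shows in the picture. A call takes as long as a camera call.
- models.cut_out(picture, target): "region" (400x640 bool, what is visible of it) and "extent" ([left, top, width, height] as shares, 0 to 1, of the picture: columns of its width, rows of its height, round what is visible of it).
- models.place_of(picture, target): "at" ([column, row] as shares, 0 to 1, of the picture: columns of its width, rows of its height: a listed point, or the origin of a listed thing).
The state is a dict: "time_s": time; "joints": joint angles; "joint_velocities": joint speeds; "effort": joint torques, N m; "tcp_pos": TCP position; "ee_rot": TCP orientation; "wrist_force": force on the tool from outside, world axes, zero at the start; "moment": the same for the moment, N m; "gripper_width": opening from 0.0 (shut) to 1.0 (fully open); "gripper_force": force on a finger pad.
Only numpy, scipy, OpenCV 4.12 (cv2) and the standard library are available. Lean on these libraries where they do the work, as an engineer would, in place of code of your own. Each camera call takes 0.05 s, during which the arm holds its last target. There are 200 camera calls.

## Working session

There is one attempt and no reset: what is moved stays moved. The work goes in short steps, Python scripts to look and compute and a tool call to move; the robot and the scene stay as the last step left them, time stands still between calls to the robot, and variables do not carry over. Pictures are saved under pics/ and viewed, at most 10 in all, crops included, and the job is handed in when it is done.

Besides the shell and the picture viewer there is one more tool, called after "Request:" as name(argument=value, ...) on one line, values as JSON. apply_moves: Moves the arm, as the interface text tells. Its arguments: {"type":"object","properties":{"moves":{"type":"array"},"hand":{"type":"number"}},"required":["moves"]}

```bash
mkdir -p pics
cat > h.py <<'E'
import numpy as np, cv2
from station import r, imaging, models
def px(cap,name):
    o=models.place_of(cap,name)
    return [(round(d["confidence"],2),np.array(d["at"])*[640,400]) for d in o[:2]]
def ray(cap,uv):
    d=np.linalg.inv(cap["intrinsics"])@[uv[0],uv[1],1]; d=np.array(cap["orientation"])@d
    return np.array(cap["eye"]),d/np.linalg.norm(d)
def tri(rays):
    A=0;b=0
    for e,d in rays:
        P=np.eye(3)-np.outer(d,d);A=A+P;b=b+P@e
    x=np.linalg.solve(A,b)
    return x,[np.linalg.norm((np.eye(3)-np.outer(d,d))@(x-e)) for e,d in rays]
def proj(cap,p):
    q=np.array(cap["orientation"]).T@(np.array(p)-cap["eye"]); q=cap["intrinsics"]@q; return q[:2]/q[2]
def atz(cap,uv,z):
    e,d=ray(cap,uv); return e+d*(z-e[2])/d[2]
E
python3 - <<'E'
from h import *
np.set_printoptions(precision=4,suppress=True)
caps={n:imaging.capture(n) for n in("scene","side","wrist")}
for n,c in caps.items(): cv2.imwrite(f"pics/{n}0.png",c["frame"]); print(n,c["eye"])
for k in ["red_grip","blue_grip","yellow_grip","filter"]:
    rs=[]
    for n,c in caps.items():
        o=px(c,k); print(k,n,o)
        if o and o[0][0]>.4: rs.append(ray(c,o[0][1]))
    if len(rs)>1: print(tri(rs))
s=r.sense();print(s["time_s"],s["tcp_pos"],s["ee_rot"],s["wrist_force"],s["moment"],r.pinch_z)
cv2.imwrite("pics/both.png",np.vstack([cv2.resize(caps["scene"]["frame"],(480,300)),cv2.resize(caps["wrist"]["frame"],(480,300))]))
E
```

```text
scene [ 1.2664 -0.741   0.8402]
side [ 0.0208 -0.5635  0.9351]
wrist [ 0.6256 -0.0677  0.384 ]
red_grip scene [(0.57, array([398.208, 204.68 ]))]
red_grip side [(0.71, array([334.592, 153.32 ])), (0.22, array([282.88, 160.88]))]
red_grip wrist [(0.64, array([238.912, 297.52 ]))]
(array([0.6921, 0.087 , 0.1181]), [np.float64(0.0011662663674673886), np.float64(0.0019076847498190887), np.float64(0.002523994217959715)])
blue_grip scene [(0.71, array([341.376, 198.68 ]))]
blue_grip side [(0.7, array([323.584, 183.88 ])), (0.45, array([283.776, 160.   ]))]
blue_grip wrist [(0.78, array([388.992, 207.08 ]))]
(array([0.5685, 0.0085, 0.1171]), [np.float64(0.003992927925060561), np.float64(0.0052283708371535466), np.float64(0.0033331493510534624)])
yellow_grip scene [(0.45, array([381.632, 176.8  ]))]
yellow_grip side []
yellow_grip wrist []
filter scene [(0.9, array([371.2 , 227.88])), (0.52, array([340.608, 198.   ]))]
filter side [(0.81, array([316.224, 191.   ]))]
filter wrist [(0.78, array([332.672, 243.8  ]))]
(array([ 0.6093,  0.0888, -0.0047]), [np.float64(0.0018338479927629979), np.float64(0.0047868113891329075), np.float64(0.003357573550967081)])
0.75 [0.625  0.     0.2226] [[ 0. -1.  0.]
 [-1. -0.  0.]
 [-0. -0. -1.]] [ 0.2555 -0.1095  0.2073] [ 0.0404 -0.0068 -0.0279] 0.0187
```

View pics/scene0.png

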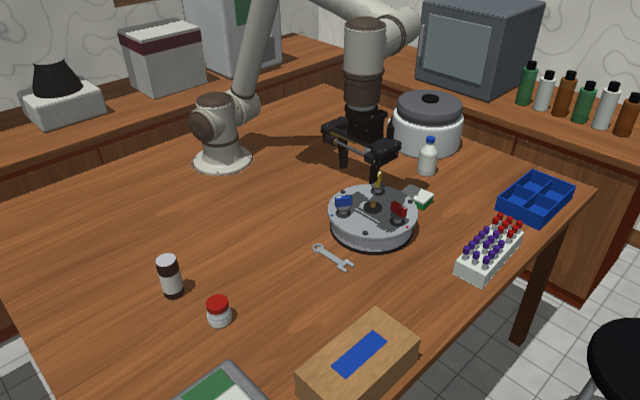

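View pics/wrist0.png

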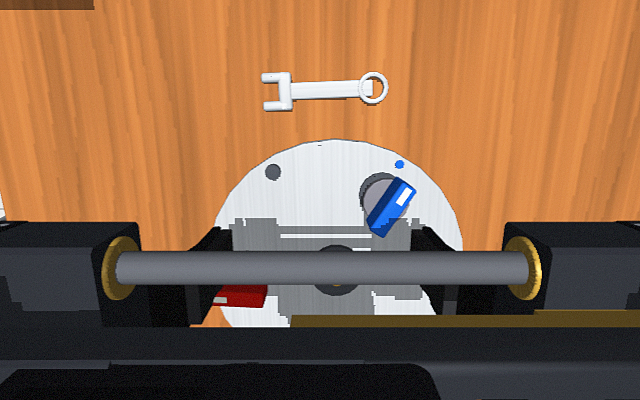

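The scene view shows the drum at about (372,225), with blue at (343,201), red at (398,209) and yellow at (378,180). The wrist view shows the blue bar at (390,207), with its white mark toward the upper right, and red half hidden at (240,298). I'll move the camera to see all three knobs clear of the gripper.

Request:
apply_moves(moves=[[[-0.04,0,-0.015],0],[[-0.04,0,-0.015],0],[[-0.04,0,-0.015],0],[[-0.04,0,-0.015],0],[[-0.04,0,-0.015],0]])

```text
time_s: 1.17
tcp_pos: [0.6247, 0.1967, 0.2967]
ee_rot: [[-0.0, -1.0, 0.0], [-1.0, 0.0, 0.0], [-0.0, -0.0, -1.0]]
wrist_force: [1.3, 0.6, -0.4]
gripper_width: 1.002
gripper_force: 0.0
```

Run:
```python
from h import *
import pickle
c=imaging.capture("wrist"); pickle.dump(c,open("w1.pkl","wb"))
for k in ["red_grip","blue_grip","yellow_grip","filter"]: print(k,px(c,k))
```

```text
red_grip [(0.81, array([247.168,  59.   ]))]
blue_grip []
yellow_grip [(0.62, array([381.312, 137.2  ]))]
filter [(0.86, array([336. ,  72.6]))]
```

Request:
apply_moves(moves=[[[-0.03,0.01,-0.01],0],[[-0.03,0.01,-0.01],0],[[-0.03,0.01,0],0],[[0,0,0],0]])

```text
time_s: 1.75
tcp_pos: [0.5939, 0.2878, 0.3154]
ee_rot: [[0.002, -1.0, -0.0], [-1.0, -0.002, 0.001], [-0.001, 0.0, -1.0]]
wrist_force: [0.2, -1.2, -0.9]
gripper_width: 0.995
gripper_force: 0.0
```

Run:
```python
from h import *
import pickle
np.set_printoptions(precision=4,suppress=True)
c1=pickle.load(open("w1.pkl","rb"))
c=imaging.capture("wrist"); pickle.dump(c,open("w2.pkl","wb")); s=imaging.capture("scene"); d=imaging.capture("side")
print(r.sense()["tcp_pos"],c1["eye"],c["eye"])
cv2.imwrite("pics/w2.png",c["frame"])
for k in ["red_grip","blue_grip","yellow_grip","filter"]:
    rs=[];print(k)
    for q in (s,d,c):
        o=px(q,k); print(o)
        if o: rs.append(ray(q,o[0][1]))
    print(tri(rs))
```

```text
[0.5949 0.2838 0.315 ] [0.6254 0.129  0.4592] [0.5949 0.2199 0.4778]
red_grip
[(0.74, array([399.296, 206.08 ]))]
[(0.7, array([339.712, 153.68 ])), (0.69, array([203.904, 183.48 ]))]
[]
(array([0.7008, 0.0769, 0.1212]), [np.float64(0.0036513056955634433), np.float64(0.003651305695563414)])
blue_grip
[(0.68, array([342.592, 197.4  ]))]
[(0.52, array([321.92, 184.32])), (0.46, array([417.792, 334.6  ]))]
[(0.68, array([494.08, 227.08]))]
(array([0.5146, 0.1415, 0.1167]), [np.float64(0.09124510300609008), np.float64(0.12795498018789214), np.float64(0.20243317080026554)])
yellow_grip
[(0.64, array([380.608, 178.08 ]))]
[(0.71, array([291.968, 161.68 ])), (0.54, array([317.504, 191.68 ]))]
[(0.69, array([350.592,  39.88 ]))]
(array([0.5691, 0.1584, 0.1142]), [np.float64(0.003507399164828186), np.float64(0.0009337625074000966), np.float64(0.0034467568993916827)])
filter
[(0.58, array([370.816, 228.12 ]))]
[(0.63, array([317.824, 189.12 ]))]
[]
(array([0.6125, 0.0861, 0.0014]), [np.float64(0.005363869195476905), np.float64(0.005363869195476782)])
```

View pics/w2.png

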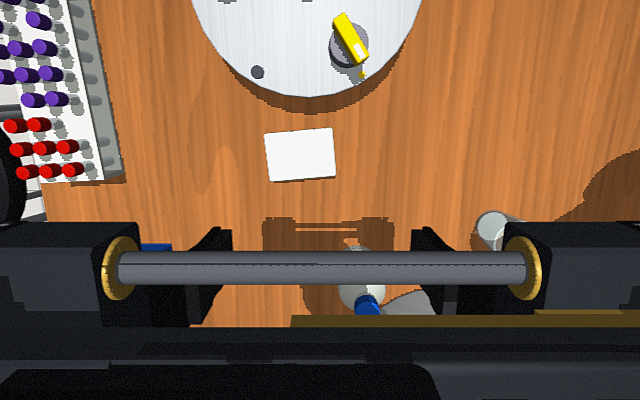

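Wrist view 2 shows the yellow bar at (350,40) with its mark to the lower right, plus the slide box, the reagent bottle and the beaker near the gripper. I'll move halfway back to get all three knobs in one picture.

Request:
apply_moves(moves=[[[0.034,-0.004,0],0],[[0.034,-0.004,0],0],[[0.034,-0.004,0],0],[[0.034,-0.004,0],0],[[0,0,0],0]])

```text
time_s: 2.92
tcp_pos: [0.6112, 0.1443, 0.3165]
ee_rot: [[-0.005, -1.0, 0.0], [-1.0, 0.005, -0.001], [0.001, -0.0, -1.0]]
wrist_force: [-0.3, 0.7, 1.3]
gripper_width: 1.002
gripper_force: 0.0
```

```bash
cat > fit.py <<'E'
from h import *
from scipy.optimize import minimize
HUE={"red":[(0,8),(172,180)],"blue":[(100,130)],"yellow":[(22,34)]}
def mask(c,k,near):
    h=cv2.cvtColor(c["frame"],cv2.COLOR_BGR2HSV); m=np.zeros(h.shape[:2],np.uint8)
    for a,b in HUE[k]: m|=cv2.inRange(h,(a,140,50),(b,255,255))
    n,l,st,ce=cv2.connectedComponentsWithStats(m)
    ok=[i for i in range(1,n) if st[i,4]>80 and np.linalg.norm(ce[i]-near)<40]
    if not ok: return None
    i=max(ok,key=lambda i:st[i,4])
    pts=np.argwhere(l==i)[:,::-1].astype(np.int32)
    return cv2.convexHull(pts)
def box(c,x,y,yaw,zt=.123):
    P=[(x+a*np.cos(yaw)-b*np.sin(yaw),y+a*np.sin(yaw)+b*np.cos(yaw),z) for a in(-.023,.023) for b in(-.007,.007) for z in(zt-.028,zt)]
    return cv2.convexHull(np.array([proj(c,p) for p in P],np.float32))
def iou(c,hull,p,zt=.123):
    b=box(c,*p,zt); h=hull.astype(np.float32)
    a,_=cv2.intersectConvexConvex(b,h); return a/(cv2.contourArea(b)+cv2.contourArea(h)+len(h)*0-a)
def fit(c,k,p0,zt=.123):
    hull=mask(c,k,proj(c,[*p0[:2],.11]))
    if hull is None: return None
    best=None
    for y0 in np.arange(0,np.pi,.5):
        o=minimize(lambda q:-iou(c,hull,(q[0]/100,q[1]/100,q[2]),zt),[p0[0]*100,p0[1]*100,y0],method="Nelder-Mead",options=dict(initial_simplex=[[p0[0]*100,p0[1]*100,y0],[p0[0]*100+.5,p0[1]*100,y0],[p0[0]*100,p0[1]*100+.5,y0],[p0[0]*100,p0[1]*100,y0+.3]]))
        if best is None or o.fun<best.fun: best=o
    return best.x[0]/100,best.x[1]/100,np.degrees(best.x[2])%180,-best.fun
E
python3 - <<'E'
from fit import *
import pickle
np.set_printoptions(precision=4,suppress=True)
G={"red":(.695,.0865),"blue":(.5675,.013),"yellow":(.5675,.16)}
c=imaging.capture("wrist"); print(r.sense()["tcp_pos"],c["eye"]);pickle.dump(c,open("w3.pkl","wb"))
print([(k,px(c,k+"_grip")) for k in G])
cv2.imwrite("pics/w3.png",c["frame"])
c1=pickle.load(open("w1.pkl","rb"));s=imaging.capture("scene");d=imaging.capture("side")
for k,g in G.items():
    for n,q in (("w3",c),("w1",c1),("scene",s),("side",d)): print(k,n,fit(q,k,g))
E
```

```text
[0.6112 0.1464 0.3163] [0.6116 0.0767 0.479 ]
[('red', [(0.56, array([238.08, 118.52]))]), ('blue', [(0.91, array([363.2,  34.6]))]), ('yellow', [(0.94, array([361.472, 184.08 ]))])]
red w3 (np.float64(0.6951642014063233), np.float64(0.08390928939804575), np.float64(178.8886218448274), np.float64(0.912729990628876))
red w1 (np.float64(0.6968744956435334), np.float64(0.08445727616628279), np.float64(178.50985246013846), np.float64(0.9349748832719381))
red scene (np.float64(0.694072068202722), np.float64(0.0861677369282571), np.float64(161.9675044963112), np.float64(0.8059921041865608))
red side (np.float64(0.7029246008662707), np.float64(0.09018269042840661), np.float64(7.6477192710729955), np.float64(0.7516139730286967))
blue w3 (np.float64(0.5697163596747231), np.float64(0.008953512172200253), np.float64(57.68722224067896), np.float64(0.9231752070640156))
blue w1 None
blue scene (np.float64(0.5692084960440974), np.float64(0.010839783038612131), np.float64(80.25169093014743), np.float64(0.7460834393459995))
blue side None
yellow w3 (np.float64(0.5668157992472856), np.float64(0.15601205799598397), np.float64(123.46277388873705), np.float64(0.9244410811496302))
yellow w1 (np.float64(0.566864197017687), np.float64(0.15618881458404205), np.float64(123.63462157482289), np.float64(0.9273946349938356))
yellow scene None
yellow side (np.float64(0.5673933991552214), np.float64(0.16128586686778398), np.float64(96.81210440258714), np.float64(0.5951175638394833))
```

View pics/w3.png

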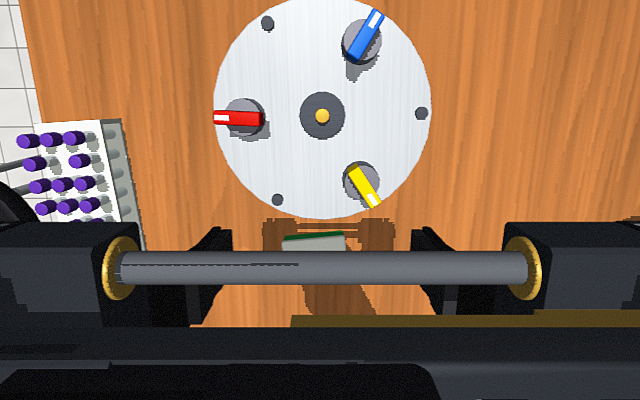

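Wrist view 3 shows red at (238,118), blue at (366,36) and yellow at (364,187). All three bars lie roughly radially with their white marks outward. The box fits agree with the drum geometry: centre about (0.611, 0.083), and the knobs within 1–2 mm of where they should be. I'll go above red and turn -90°.

Request:
apply_moves(moves=[[[0.0155,-0.021,0.034],0],[[0.0155,-0.021,0.034],0],[[0.0155,-0.021,0.034],0],[[0.0155,-0.021,0.034],0],[[0,0,0],-7]])

```text
time_s: 3.63
tcp_pos: [0.6908, 0.087, 0.1726]
ee_rot: [[0.121, -0.993, -0.016], [-0.993, -0.121, -0.003], [0.001, 0.016, -1.0]]
wrist_force: [-1.1, -0.1, -2.1]
gripper_width: 0.999
gripper_force: 0.0
```

Request:
apply_moves(moves=[[[0,0,0],-7],[[0,0,0],-7],[[0,0,0],-7],[[0,0,0],-7],[[0,0,0],-7]])

```text
time_s: 4.05
tcp_pos: [0.6927, 0.0903, 0.183]
ee_rot: [[0.675, -0.738, -0.0], [-0.738, -0.675, -0.0], [-0.0, 0.0, -1.0]]
wrist_force: [0.8, 0.8, 0.1]
gripper_width: 1.0
gripper_force: 0.0
```

Request:
apply_moves(moves=[[[0,0,0],-7],[[0,0,0],-7],[[0,0,0],-7],[[0,0,0],-7],[[0,0,0],-7]])

```text
time_s: 4.47
tcp_pos: [0.6926, 0.0903, 0.1831]
ee_rot: [[0.976, -0.217, -0.0], [-0.217, -0.976, -0.0], [-0.0, 0.0, -1.0]]
wrist_force: [-0.6, 0.2, -0.0]
gripper_width: 0.999
gripper_force: 0.0
```

Request:
apply_moves(moves=[[[0,0,0],-7],[[0,0,0],-6],[[0,0,0],0],[[0,0,0],0],[[0,0,0],0]])

```text
time_s: 4.88
tcp_pos: [0.6926, 0.0896, 0.1833]
ee_rot: [[1.0, -0.001, -0.0], [-0.001, -1.0, -0.0], [-0.0, 0.0, -1.0]]
wrist_force: [1.3, 0.4, 0.2]
gripper_width: 1.004
gripper_force: 0.0
```

Run:
```python
from fit import *
np.set_printoptions(precision=4,suppress=True)
c=imaging.capture("wrist"); cv2.imwrite("pics/w4.png",c["frame"])
s=r.sense(); print(s["tcp_pos"],s["joints"],s["wrist_force"],c["eye"]); print(s["ee_rot"])
print(fit(c,"red",(.695,.084)),px(c,"red_grip"),px(c,"blue_grip"),px(c,"yellow_grip"))
```

```text
[0.6926 0.0894 0.1833] [ 20.5818  30.6816   8.885   -0.002  -68.2158  69.3565] [ 0.6739 -1.4225  0.6694] [0.7594 0.0877 0.3457]
[[ 1.     -0.0011 -0.0002]
 [-0.0011 -1.     -0.    ]
 [-0.0002  0.     -1.    ]]
(np.float64(0.6954306033413434), np.float64(0.08454696803868865), np.float64(176.59582755163106), np.float64(0.9158483067370096)) [] [] []
```

View pics/w4.png

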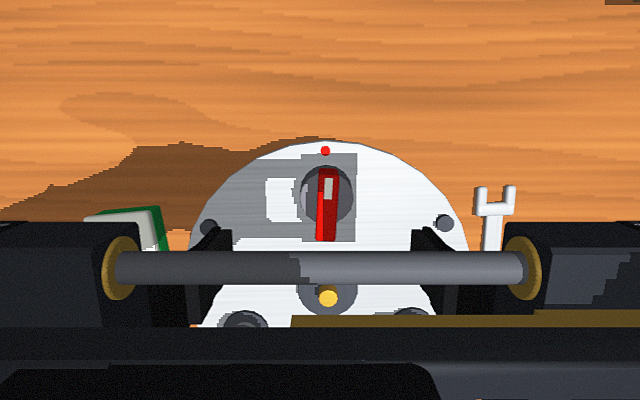

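Wrist view 4 shows the red bar at (328,205), centred between the open fingers. Fit: (0.6954, 0.0845), yaw about -2.5°. I'll descend with small corrections.

Request:
apply_moves(moves=[[[0.003,0.005,0.01],2],[[0,0,0.025],0],[[0,0,0.025],0],[[0,0,0.023],0],[[0,0,0],0]])

```text
time_s: 5.5
tcp_pos: [0.692, 0.083, 0.0946]
ee_rot: [[0.999, -0.037, -0.011], [-0.037, -0.999, -0.002], [-0.011, 0.002, -1.0]]
wrist_force: [-1.7, 0.1, -2.0]
gripper_width: 1.001
gripper_force: 0.0
```

Request:
apply_moves(moves=[[[0,0,0],0],[[0,0,0],0],[[0,0,0],0]])

```text
time_s: 5.75
tcp_pos: [0.697, 0.0841, 0.1029]
ee_rot: [[0.999, -0.035, 0.004], [-0.035, -0.999, 0.001], [0.004, -0.001, -1.0]]
wrist_force: [-0.3, -0.1, 0.5]
gripper_width: 0.998
gripper_force: 0.0
```

Request:
apply_moves(hand=0.022, moves=[[[0,0,0],0],[[0,0,0],0],[[0,0,0],0],[[0,0,0],0],[[0,0,0],0]])

```text
time_s: 6.17
tcp_pos: [0.6957, 0.0838, 0.1008]
ee_rot: [[0.999, -0.035, 0.0], [-0.035, -0.999, 0.0], [0.0, -0.0, -1.0]]
wrist_force: [0.4, -0.6, -0.3]
gripper_width: 0.71
gripper_force: 0.0
```

Request:
apply_moves(moves=[[[0,0,0],0],[[0,0,0],0]])

```text
time_s: 6.33
tcp_pos: [0.6956, 0.0838, 0.1005]
ee_rot: [[0.999, -0.035, -0.0], [-0.035, -0.999, -0.0], [-0.0, 0.0, -1.0]]
wrist_force: [-0.1, 0.0, -0.1]
gripper_width: 0.552
gripper_force: 0.0
```

Run:
```python
from fit import *
np.set_printoptions(precision=4,suppress=True)
s=r.sense(); print(s["tcp_pos"],s["wrist_force"],s["moment"],s["gripper_width"]); 
c=imaging.capture("wrist"); print(fit(c,"red",(.695,.084)))
cv2.imwrite("pics/w5.png",c["frame"][120:320,200:450].repeat(2,0).repeat(2,1))
```

```text
[0.6956 0.0838 0.1005] [-0.0872  0.038  -0.109 ] [-0.105   0.1216 -0.0615] 0.5515066049380196
(np.float64(0.6950230822215218), np.float64(0.08401742846979275), np.float64(177.97472964881715), np.float64(0.3983012853081028))
```

View pics/w5.png

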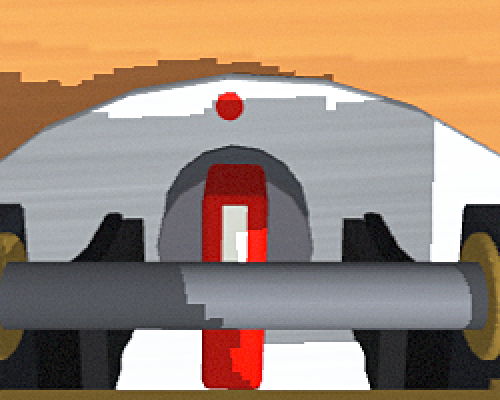

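The close-up shows the red bar centred between the fingers and aligned with them. I'll close the gripper.

Request:
apply_moves(hand=0.0, moves=[[[0,0,0],0],[[0,0,0],0],[[0,0,0],0],[[0,0,0],0],[[0,0,0],0]])

```text
time_s: 6.8
tcp_pos: [0.6958, 0.0854, 0.1005]
ee_rot: [[0.999, -0.035, 0.001], [-0.035, -0.999, 0.003], [0.001, -0.003, -1.0]]
wrist_force: [-0.4, 4.9, 1.0]
gripper_width: 0.157
gripper_force: 30.0
```

Request:
apply_moves(moves=[[[0,0,0],0],[[0,0,0],0],[[0,0,0],0]])

```text
time_s: 7.05
tcp_pos: [0.6958, 0.0853, 0.1005]
ee_rot: [[0.999, -0.035, 0.001], [-0.035, -0.999, 0.002], [0.001, -0.002, -1.0]]
wrist_force: [-0.1, 5.2, -0.0]
gripper_width: 0.156
gripper_force: 30.0
```

```bash
cat > s.py <<'E'
from h import *
np.set_printoptions(precision=4,suppress=True)
s=r.sense(); print(s["tcp_pos"],s["wrist_force"],s["moment"],s["gripper_width"],s["gripper_force"],s["joints"][5],np.degrees(np.arctan2(s["ee_rot"][1][0],s["ee_rot"][0][0])))
E
python3 s.py
```

```text
[0.6958 0.0853 0.1005] [-0.0589  5.2192 -0.0395] [ 1.5569  0.2408 -0.0303] 0.15559926837644206 29.999495591036975 67.93782305183524 -1.9783722588507686
```

Closing pushed the arm 1.5 mm sideways with 5 N, a compliance of about 3.5 N/mm. I'll recentre and start pressing gently.

Request:
apply_moves(moves=[[[0,-0.0015,0],0],[[0,0,0.001],0],[[0,0,0.001],0],[[0,0,0.001],0],[[0,0,0],0]])

```text
time_s: 7.47
tcp_pos: [0.6958, 0.0855, 0.0978]
ee_rot: [[0.999, -0.035, 0.001], [-0.035, -0.999, 0.0], [0.001, -0.0, -1.0]]
wrist_force: [-0.5, 4.3, 2.7]
gripper_width: 0.156
gripper_force: 30.0
```

Request:
apply_moves(moves=[[[0,0,0.001],0],[[0,0,0],0],[[0,0,0],0]])

```text
time_s: 7.72
tcp_pos: [0.6958, 0.0855, 0.0967]
ee_rot: [[0.999, -0.035, 0.0], [-0.035, -0.999, 0.0], [0.0, -0.0, -1.0]]
wrist_force: [-1.5, 3.8, 3.8]
gripper_width: 0.161
gripper_force: 30.0
```

```bash
python3 s.py
```

```text
[0.6958 0.0855 0.0967] [-1.4689  3.8363  3.8325] [ 1.0294  0.402  -0.0694] 0.1613874823969608 29.99988597817719 67.82995622978129 -1.9950436056229042
```

Request:
apply_moves(moves=[[[0,-0.0015,0.001],0],[[0,0,0],0],[[0,0,0],0]])

```text
time_s: 7.97
tcp_pos: [0.6958, 0.0859, 0.0956]
ee_rot: [[0.999, -0.035, -0.0], [-0.035, -0.999, -0.001], [-0.0, 0.001, -1.0]]
wrist_force: [0.6, -0.2, 3.7]
gripper_width: 0.157
gripper_force: 30.0
```

Request:
apply_moves(moves=[[[0,0,0.001],0],[[0,0,0],0],[[0,0,0],0]])

```text
time_s: 8.22
tcp_pos: [0.6958, 0.086, 0.0945]
ee_rot: [[0.999, -0.035, -0.0], [-0.035, -0.999, -0.001], [-0.0, 0.001, -1.0]]
wrist_force: [-0.5, -2.1, 4.0]
gripper_width: 0.161
gripper_force: 30.0
```

Request:
apply_moves(moves=[[[0,0,0.001],0],[[0,0,0],0],[[0,0,0],0]])

```text
time_s: 8.47
tcp_pos: [0.6958, 0.0861, 0.0936]
ee_rot: [[0.999, -0.035, -0.0], [-0.035, -0.999, -0.001], [-0.0, 0.001, -1.0]]
wrist_force: [0.1, -4.4, 4.8]
gripper_width: 0.158
gripper_force: 30.0
```

Request:
apply_moves(moves=[[[0,0.0007,0.001],0],[[0,0,0],0],[[0,0,0],0]])

```text
time_s: 8.72
tcp_pos: [0.6958, 0.0861, 0.0925]
ee_rot: [[0.999, -0.035, 0.0], [-0.035, -0.999, -0.0], [0.0, 0.0, -1.0]]
wrist_force: [-0.2, -2.9, 4.7]
gripper_width: 0.158
gripper_force: 30.0
```

Request:
apply_moves(moves=[[[0,0,0],0],[[0,0,0],0]])

```text
time_s: 8.88
tcp_pos: [0.6958, 0.0861, 0.0926]
ee_rot: [[0.999, -0.035, 0.0], [-0.035, -0.999, -0.0], [0.0, 0.0, -1.0]]
wrist_force: [-0.0, -3.0, 4.2]
gripper_width: 0.157
gripper_force: 30.0
```

Request:
apply_moves(moves=[[[0,0.0005,0.001],0],[[0,0,0],0],[[0,0,0],0]])

```text
time_s: 9.13
tcp_pos: [0.6958, 0.0859, 0.0915]
ee_rot: [[0.999, -0.035, 0.0], [-0.035, -0.999, 0.0], [0.0, -0.0, -1.0]]
wrist_force: [0.6, -1.7, 4.5]
gripper_width: 0.16
gripper_force: 30.0
```

Request:
apply_moves(moves=[[[0,0,0.001],0],[[0,0,0],0],[[0,0,0],0]])

```text
time_s: 9.38
tcp_pos: [0.6958, 0.0859, 0.0905]
ee_rot: [[0.999, -0.035, 0.0], [-0.035, -0.999, 0.0], [0.0, -0.0, -1.0]]
wrist_force: [-0.0, -0.6, 5.0]
gripper_width: 0.158
gripper_force: 30.0
```

Request:
apply_moves(moves=[[[0,0,0.001],0],[[0,0,0],0],[[0,0,0],0]])

```text
time_s: 9.63
tcp_pos: [0.6958, 0.0859, 0.0896]
ee_rot: [[0.999, -0.035, 0.0], [-0.035, -0.999, 0.0], [0.0, -0.0, -1.0]]
wrist_force: [-0.1, -0.5, 4.7]
gripper_width: 0.16
gripper_force: 30.0
```

Request:
apply_moves(moves=[[[0,0,0.001],0],[[0,0,0],0],[[0,0,0],0]])

```text
time_s: 9.88
tcp_pos: [0.6958, 0.0859, 0.0887]
ee_rot: [[0.999, -0.035, 0.0], [-0.035, -0.999, 0.0], [0.0, -0.0, -1.0]]
wrist_force: [-1.1, -0.2, 6.0]
gripper_width: 0.158
gripper_force: 30.0
```

Request:
apply_moves(moves=[[[0,0,0.0006],0],[[0,0,0],0],[[0,0,0],0]])

```text
time_s: 10.13
tcp_pos: [0.6958, 0.0859, 0.0885]
ee_rot: [[0.999, -0.035, 0.0], [-0.035, -0.999, 0.0], [0.0, -0.0, -1.0]]
wrist_force: [-0.8, 0.1, 7.2]
gripper_width: 0.158
gripper_force: 30.0
```

Request:
apply_moves(moves=[[[0,0,0.0006],0],[[0,0,0],0],[[0,0,0],0]])

```text
time_s: 10.38
tcp_pos: [0.6959, 0.0859, 0.0883]
ee_rot: [[0.999, -0.035, 0.001], [-0.035, -0.999, 0.0], [0.001, -0.0, -1.0]]
wrist_force: [-1.8, -0.6, 8.1]
gripper_width: 0.155
gripper_force: 30.0
```

Force is rising without travel, so this is the stop at z≈0.0885: 12 mm deep, with about 3 N on the stop. I'll start turning carefully.

Request:
apply_moves(moves=[[[0,0,0],3],[[0,0,0],3],[[0,0,0],3],[[0,0,0],0],[[0,0,0],0]])

```text
time_s: 10.8
tcp_pos: [0.6958, 0.0858, 0.0883]
ee_rot: [[0.982, -0.191, 0.001], [-0.191, -0.982, 0.0], [0.001, -0.0, -1.0]]
wrist_force: [-1.7, -1.4, 7.5]
gripper_width: 0.158
gripper_force: 30.0
```

```bash
python3 s.py
```

```text
[0.6958 0.0858 0.0883] [-1.696  -1.3909  7.5455] [-0.5654  0.5706 -0.0714] 0.15772011571431582 30.001191180199385 58.798263928055455 -10.991595066034616
```

Request:
apply_moves(moves=[[[0,0,0],5],[[0,0,0],5],[[0,0,0],5],[[0,0,0],5],[[0,0,0],0]])

```text
time_s: 11.22
tcp_pos: [0.6957, 0.0857, 0.0883]
ee_rot: [[0.856, -0.517, 0.0], [-0.517, -0.856, -0.0], [0.0, -0.0, -1.0]]
wrist_force: [-0.9, -1.4, 7.6]
gripper_width: 0.161
gripper_force: 30.0
```

Request:
apply_moves(moves=[[[0,0,0],6],[[0,0,0],6],[[0,0,0],6],[[0,0,0],6],[[0,0,0],6]])

```text
time_s: 11.63
tcp_pos: [0.6955, 0.0856, 0.0882]
ee_rot: [[0.481, -0.877, -0.0], [-0.877, -0.481, -0.0], [0.0, 0.0, -1.0]]
wrist_force: [-3.0, -1.3, 8.5]
gripper_width: 0.16
gripper_force: 30.0
```

```bash
python3 s.py
```

```text
[0.6955 0.0856 0.0882] [-3.0298 -1.2902  8.4868] [-0.5209  0.8155  0.0859] 0.159833489008906 29.995744647458196 8.530988765915335 -61.25705995068937
```

Request:
apply_moves(moves=[[[0,0,0],6],[[0,0,0],6],[[0,0,0],6],[[0,0,0],6],[[0,0,0],5]])

```text
time_s: 12.05
tcp_pos: [0.6954, 0.0856, 0.0882]
ee_rot: [[-0.004, -1.0, -0.001], [-1.0, 0.004, -0.0], [0.0, 0.001, -1.0]]
wrist_force: [-2.5, -2.1, 7.8]
gripper_width: 0.158
gripper_force: 30.0
```

Request:
apply_moves(moves=[[[0,0,0],0.5],[[0,0,0],0],[[0,0,0],0]])

```text
time_s: 12.3
tcp_pos: [0.6954, 0.0856, 0.0882]
ee_rot: [[-0.009, -1.0, -0.0], [-1.0, 0.009, -0.0], [0.0, 0.0, -1.0]]
wrist_force: [-1.9, -1.4, 7.1]
gripper_width: 0.161
gripper_force: 30.0
```

```bash
python3 s.py
```

```text
[0.6954 0.0856 0.0882] [-1.9338 -1.3807  7.1305] [-0.3931  0.8752 -0.0497] 0.16077423910498193 30.00099271070212 -20.695836000227583 -90.49523237866002
```

Request:
apply_moves(moves=[[[0,0,-0.0015],0],[[0,0,-0.0015],0],[[0,0,-0.0015],0],[[0,0,0],0]])

```text
time_s: 12.63
tcp_pos: [0.6953, 0.0856, 0.0919]
ee_rot: [[-0.009, -1.0, -0.001], [-1.0, 0.009, -0.0], [0.0, 0.001, -1.0]]
wrist_force: [-0.7, -1.3, 4.5]
gripper_width: 0.157
gripper_force: 30.0
```

Request:
apply_moves(moves=[[[0,0,-0.002],0],[[0,0,-0.002],0],[[0,0,-0.002],0],[[0,0,0],0]])

```text
time_s: 12.97
tcp_pos: [0.6953, 0.0856, 0.0978]
ee_rot: [[-0.009, -1.0, -0.001], [-1.0, 0.009, -0.0], [0.0, 0.001, -1.0]]
wrist_force: [-1.9, -0.6, 2.5]
gripper_width: 0.159
gripper_force: 30.0
```

```bash
python3 s.py
```

```text
[0.6953 0.0856 0.0978] [-1.8909 -0.5982  2.4738] [-0.4505  0.6186 -0.0041] 0.1587915347887492 30.000254432670772 -20.696419196603017 -90.51237207776488
```

Red springs up normally, with only the spring force felt. I'll lift the rest, release, raise, move over blue and turn -150°.

Request:
apply_moves(moves=[[[0,0,-0.0015],0],[[0,0,-0.001],0],[[0,0,0],0],[[0,0,0],0]])

```text
time_s: 13.3
tcp_pos: [0.6953, 0.0856, 0.1]
ee_rot: [[-0.009, -1.0, -0.001], [-1.0, 0.009, -0.0], [0.0, 0.001, -1.0]]
wrist_force: [-1.6, -0.9, 2.2]
gripper_width: 0.158
gripper_force: 30.0
```

Request:
apply_moves(hand=0.087, moves=[[[0,0,0],0],[[0,0,0],0],[[0,0,0],0],[[0,0,0],0],[[0,0,0],0]])

```text
time_s: 13.72
tcp_pos: [0.6958, 0.0858, 0.1]
ee_rot: [[-0.009, -1.0, 0.0], [-1.0, 0.009, 0.0], [-0.0, -0.0, -1.0]]
wrist_force: [0.6, 0.3, -0.1]
gripper_width: 0.453
gripper_force: 0.0
```

Request:
apply_moves(moves=[[[0,0,-0.01],0],[[0,0,-0.025],0],[[0,0,-0.03],0],[[0,0,-0.02],0],[[0,0,0],0]])

```text
time_s: 14.13
tcp_pos: [0.6989, 0.086, 0.1927]
ee_rot: [[-0.008, -1.0, 0.012], [-1.0, 0.008, 0.002], [-0.002, -0.012, -1.0]]
wrist_force: [1.2, 0.2, 0.5]
gripper_width: 0.831
gripper_force: 0.0
```

Run:
```python
from fit import *
np.set_printoptions(precision=4,suppress=True)
c=imaging.capture("wrist");print(r.sense()["tcp_pos"],fit(c,"red",(.695,.084)))
s=imaging.capture("scene"); print(fit(s,"red",(.695,.084))); cv2.imwrite("pics/s6.png",cv2.resize(s["frame"][160:260,300:440],None,fx=4,fy=4))
```

```text
[0.6975 0.086  0.1898] (np.float64(0.6960320269579787), np.float64(0.08463295913361733), np.float64(87.95272748921636), np.float64(0.9095113392434172))
(np.float64(0.6943442687836978), np.float64(0.08578821186494803), np.float64(98.05039546318129), np.float64(0.8187295282807427))
```

View pics/s6.png

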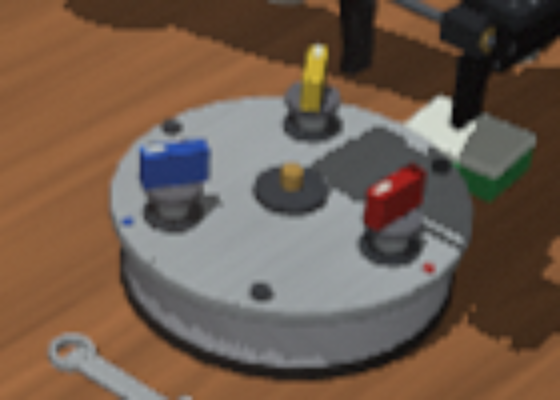

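The crop shows red standing out at the same height as the others, a quarter turn on (fit -92°). Now blue.

Request:
apply_moves(moves=[[[0.0191,0.0315,0],0],[[0.0191,0.0315,0],0],[[0.0191,0.0315,0],0],[[0.0191,0.0315,0],0],[[0,0,0],-7]])

```text
time_s: 14.65
tcp_pos: [0.5614, 0.0072, 0.1837]
ee_rot: [[0.112, -0.994, -0.009], [-0.994, -0.112, -0.001], [-0.0, 0.009, -1.0]]
wrist_force: [-0.4, 0.8, -0.7]
gripper_width: 0.998
gripper_force: 0.0
```

Request:
apply_moves(moves=[[[0,0,0],-7],[[0,0,0],-7],[[0,0,0],-7],[[0,0,0],-7],[[0,0,0],-7]])

```text
time_s: 15.07
tcp_pos: [0.5682, 0.0102, 0.1842]
ee_rot: [[0.667, -0.745, -0.002], [-0.745, -0.667, -0.0], [-0.001, 0.002, -1.0]]
wrist_force: [0.2, -0.2, -0.3]
gripper_width: 1.004
gripper_force: 0.0
```

Request:
apply_moves(moves=[[[0,0,0],-7],[[0,0,0],-7],[[0,0,0],-7],[[0,0,0],-7],[[0,0,0],-7]])

```text
time_s: 15.48
tcp_pos: [0.5682, 0.0102, 0.1841]
ee_rot: [[0.974, -0.228, -0.002], [-0.228, -0.974, -0.0], [-0.002, 0.001, -1.0]]
wrist_force: [-0.2, 0.7, 0.2]
gripper_width: 1.002
gripper_force: 0.0
```

Request:
apply_moves(moves=[[[0,0,0],-7],[[0,0,0],-7],[[0,0,0],-7],[[0,0,0],-7],[[0,0,0],-7]])

```text
time_s: 15.9
tcp_pos: [0.5682, 0.0102, 0.1841]
ee_rot: [[0.928, 0.372, -0.002], [0.372, -0.928, -0.0], [-0.002, -0.001, -1.0]]
wrist_force: [-0.1, 0.4, 0.2]
gripper_width: 1.004
gripper_force: 0.0
```

Request:
apply_moves(moves=[[[0,0,0],-7],[[0,0,0],-7],[[0,0,0],-7],[[0,0,0],-2],[[0,0,0],0]])

```text
time_s: 16.32
tcp_pos: [0.5683, 0.0102, 0.1842]
ee_rot: [[0.713, 0.701, -0.002], [0.701, -0.713, -0.0], [-0.002, -0.001, -1.0]]
wrist_force: [0.5, -0.0, -0.3]
gripper_width: 1.001
gripper_force: 0.0
```

Run:
```python
from fit import *
c=imaging.capture("wrist");print(fit(c,"blue",(.569,.0104)))
import s
```

```text
(np.float64(0.5694505865077191), np.float64(0.008074233897014943), np.float64(56.438215505856526), np.float64(0.9264542229310583))
[0.5684 0.0102 0.1844] [-0.2708  0.3259 -0.4219] [-0.131  -0.0848  0.0311] 1.002523782287772 0.0 117.09550737443585 44.43413741398917
```

Request:
apply_moves(moves=[[[0,0,0],-7],[[0,0,0],-6],[[0,0.0008,0.028],0],[[0,0,0.028],0],[[0,0,0.028],0]])

```text
time_s: 16.78
tcp_pos: [0.5696, 0.0099, 0.1005]
ee_rot: [[0.539, 0.843, 0.001], [0.843, -0.539, 0.001], [0.001, 0.0, -1.0]]
wrist_force: [0.4, 0.4, -0.1]
gripper_width: 0.998
gripper_force: 0.0
```

Request:
apply_moves(hand=0.02, moves=[[[0,0,0],0],[[0,0,0],0],[[0,0,0],0],[[0,0,0],0],[[0,0,0],0]])

```text
time_s: 17.2
tcp_pos: [0.5709, 0.0102, 0.1032]
ee_rot: [[0.537, 0.843, 0.004], [0.843, -0.537, 0.001], [0.003, 0.003, -1.0]]
wrist_force: [0.2, -0.6, -0.0]
gripper_width: 0.709
gripper_force: 0.0
```

Request:
apply_moves(moves=[[[0,0,0],0],[[0,0,0],0],[[0,0,0],0],[[0,0,0],0]])

```text
time_s: 17.53
tcp_pos: [0.5698, 0.0099, 0.1016]
ee_rot: [[0.537, 0.843, 0.0], [0.843, -0.537, 0.0], [0.0, 0.0, -1.0]]
wrist_force: [0.2, 0.6, 0.5]
gripper_width: 0.405
gripper_force: 0.0
```

```bash
python3 s.py
```

```text
[0.5698 0.0099 0.1016] [0.1661 0.6253 0.5237] [-0.1622 -0.0417 -0.0001] 0.4051264664680048 0.0 130.2158647676243 57.498940408466694
```

Request:
apply_moves(hand=0.0, moves=[[[0,0,0],0],[[0,0,0],0],[[0,0,0],0],[[0,0,0],0],[[0,0,0],0]])

```text
time_s: 17.95
tcp_pos: [0.5694, 0.01, 0.1013]
ee_rot: [[0.537, 0.843, -0.001], [0.843, -0.537, 0.0], [-0.0, -0.001, -1.0]]
wrist_force: [-1.6, 2.3, 0.4]
gripper_width: 0.156
gripper_force: 30.0
```

Request:
apply_moves(moves=[[[0,0,0],0],[[0,0,0],0]])

```text
time_s: 18.12
tcp_pos: [0.5695, 0.01, 0.1013]
ee_rot: [[0.537, 0.843, -0.0], [0.843, -0.537, 0.0], [-0.0, -0.0, -1.0]]
wrist_force: [-1.3, 0.3, 1.4]
gripper_width: 0.163
gripper_force: 30.0
```

```bash
python3 s.py
```

```text
[0.5695 0.01   0.1013] [-1.2784  0.2527  1.4426] [0.1817 0.3689 0.0452] 0.1632577844558056 30.000106575898826 130.22037819155062 57.50361852960653
```

Request:
apply_moves(moves=[[[0,0,0.001],0],[[0,0,0.001],0],[[0,0,0.001],0],[[0,0,0],0],[[0,0,0],0]])

```text
time_s: 18.53
tcp_pos: [0.5696, 0.0099, 0.0983]
ee_rot: [[0.537, 0.843, -0.0], [0.843, -0.537, -0.0], [-0.0, -0.0, -1.0]]
wrist_force: [-2.2, 1.9, 2.6]
gripper_width: 0.158
gripper_force: 30.0
```

Request:
apply_moves(moves=[[[0,0,0.001],0],[[0,0,0],0],[[0,0,0],0]])

```text
time_s: 18.78
tcp_pos: [0.5696, 0.0099, 0.0973]
ee_rot: [[0.537, 0.843, -0.0], [0.843, -0.537, -0.0], [-0.0, -0.0, -1.0]]
wrist_force: [-2.7, 2.2, 4.0]
gripper_width: 0.161
gripper_force: 30.0
```

Request:
apply_moves(moves=[[[0,0,0.001],0],[[0,0,0],0],[[0,0,0],0]])

```text
time_s: 19.03
tcp_pos: [0.5696, 0.0099, 0.0962]
ee_rot: [[0.537, 0.843, -0.0], [0.843, -0.537, -0.0], [-0.0, -0.0, -1.0]]
wrist_force: [-2.7, 2.0, 3.6]
gripper_width: 0.158
gripper_force: 30.0
```

Request:
apply_moves(moves=[[[0,0,0.001],0],[[0,0,0],0],[[0,0,0],0]])

```text
time_s: 19.28
tcp_pos: [0.5697, 0.0099, 0.0953]
ee_rot: [[0.537, 0.843, -0.0], [0.843, -0.537, -0.0], [-0.0, -0.0, -1.0]]
wrist_force: [-3.5, 1.9, 4.3]
gripper_width: 0.157
gripper_force: 30.0
```

Request:
apply_moves(moves=[[[0,-0.0007,0.001],0],[[0,0,0],0],[[0,0,0],0]])

```text
time_s: 19.53
tcp_pos: [0.5695, 0.0101, 0.0945]
ee_rot: [[0.537, 0.843, 0.001], [0.843, -0.537, -0.0], [0.0, 0.001, -1.0]]
wrist_force: [-2.1, 0.9, 3.8]
gripper_width: 0.16
gripper_force: 30.0
```

Request:
apply_moves(moves=[[[0,0,0.001],0],[[0,0,0],0],[[0,0,0],0]])

```text
time_s: 19.78
tcp_pos: [0.5694, 0.0101, 0.0934]
ee_rot: [[0.537, 0.843, 0.001], [0.843, -0.537, -0.0], [0.0, 0.001, -1.0]]
wrist_force: [-1.2, -0.3, 5.2]
gripper_width: 0.156
gripper_force: 30.0
```

Request:
apply_moves(moves=[[[0,0,0.001],0],[[0,0,0],0],[[0,0,0],0]])

```text
time_s: 20.03
tcp_pos: [0.5695, 0.0102, 0.0928]
ee_rot: [[0.537, 0.844, 0.001], [0.844, -0.537, -0.0], [0.0, 0.001, -1.0]]
wrist_force: [-1.2, 0.3, 6.1]
gripper_width: 0.161
gripper_force: 30.0
```

Request:
apply_moves(moves=[[[0,0,0.0007],0],[[0,0,0],0],[[0,0,0],0]])

```text
time_s: 20.28
tcp_pos: [0.5695, 0.0101, 0.0926]
ee_rot: [[0.537, 0.844, 0.001], [0.844, -0.537, -0.0], [0.0, 0.001, -1.0]]
wrist_force: [-3.7, 0.1, 8.1]
gripper_width: 0.16
gripper_force: 30.0
```

Request:
apply_moves(moves=[[[0,0,0.0005],0],[[0,0,0],0],[[0,0,0],0]])

```text
time_s: 20.53
tcp_pos: [0.5696, 0.0101, 0.0924]
ee_rot: [[0.537, 0.844, 0.001], [0.844, -0.537, -0.0], [0.0, 0.001, -1.0]]
wrist_force: [-3.8, 0.5, 10.3]
gripper_width: 0.161
gripper_force: 30.0
```

Stop found at z≈0.0925, about 8.8 mm deep. I'll ease off slightly and test-turn.

Request:
apply_moves(moves=[[[0,0,-0.0004],0],[[0,0,0],3],[[0,0,0],3],[[0,0,0],3],[[0,0,0],0]])

```text
time_s: 20.95
tcp_pos: [0.5696, 0.0101, 0.0925]
ee_rot: [[0.664, 0.748, 0.001], [0.748, -0.664, -0.0], [0.001, 0.001, -1.0]]
wrist_force: [-3.3, -0.4, 8.2]
gripper_width: 0.158
gripper_force: 30.0
```

```bash
python3 s.py
```

```text
[0.5696 0.0101 0.0925] [-3.2829 -0.364   8.1849] [-0.2126  0.9591 -0.0333] 0.1582103102764207 30.002261772751808 121.0481974044623 48.41213686122843
```

Request:
apply_moves(moves=[[[0,0,0],5],[[0,0,0],6],[[0,0,0],6],[[0,0,0],6],[[0,0,0],6]])

```text
time_s: 21.37
tcp_pos: [0.5696, 0.01, 0.0925]
ee_rot: [[0.944, 0.33, 0.001], [0.33, -0.944, -0.001], [0.001, 0.001, -1.0]]
wrist_force: [-2.9, -0.4, 8.2]
gripper_width: 0.159
gripper_force: 30.0
```

Request:
apply_moves(moves=[[[0,0,0],6],[[0,0,0],6],[[0,0,0],6],[[0,0,0],6],[[0,0,0],6]])

```text
time_s: 21.78
tcp_pos: [0.5696, 0.0099, 0.0925]
ee_rot: [[0.982, -0.187, 0.001], [-0.187, -0.982, -0.001], [0.001, 0.0, -1.0]]
wrist_force: [-2.1, -1.3, 8.6]
gripper_width: 0.154
gripper_force: 30.0
```

```bash
python3 s.py
```

```text
[0.5696 0.0099 0.0925] [-2.1254 -1.3404  8.5514] [-0.3429  0.9341  0.0578] 0.15448616971994497 29.99632242601365 61.87179063646625 -10.759019756440518
```

Request:
apply_moves(moves=[[[0,0,0],6],[[0,0,0],6],[[0,0,0],6],[[0,0,0],6],[[0,0,0],6]])

```text
time_s: 22.2
tcp_pos: [0.5695, 0.0098, 0.0925]
ee_rot: [[0.757, -0.653, 0.001], [-0.653, -0.757, -0.001], [0.001, 0.0, -1.0]]
wrist_force: [-2.2, -0.8, 8.6]
gripper_width: 0.158
gripper_force: 30.0
```

Request:
apply_moves(moves=[[[0,0,0],6],[[0,0,0],6],[[0,0,0],6],[[0,0,0],6],[[0,0,0],6]])

```text
time_s: 22.62
tcp_pos: [0.5694, 0.0098, 0.0925]
ee_rot: [[0.329, -0.944, 0.001], [-0.944, -0.329, -0.001], [0.001, -0.0, -1.0]]
wrist_force: [-2.8, -0.5, 8.8]
gripper_width: 0.162
gripper_force: 30.0
```

Request:
apply_moves(moves=[[[0,0,0],6],[[0,0,0],6],[[0,0,0],6],[[0,0,0],6],[[0,0,0],6]])

```text
time_s: 23.03
tcp_pos: [0.5693, 0.0098, 0.0925]
ee_rot: [[-0.187, -0.982, 0.001], [-0.982, 0.187, -0.001], [0.001, -0.001, -1.0]]
wrist_force: [-3.4, -1.1, 8.4]
gripper_width: 0.16
gripper_force: 30.0
```

Request:
apply_moves(moves=[[[0,0,0],6],[[0,0,0],6],[[0,0,0],5],[[0,0,0],0],[[0,0,0],0]])

```text
time_s: 23.45
tcp_pos: [0.5693, 0.0098, 0.0925]
ee_rot: [[-0.462, -0.887, 0.0], [-0.887, 0.462, -0.001], [0.0, -0.001, -1.0]]
wrist_force: [-3.3, -0.3, 9.3]
gripper_width: 0.157
gripper_force: 30.0
```

```bash
python3 s.py
```

```text
[0.5693 0.0098 0.0925] [-3.2694 -0.3005  9.3142] [-0.1744  1.0103  0.0001] 0.1565013880122237 30.0018844823353 -44.865328495433225 -117.51158992644132
```

Request:
apply_moves(moves=[[[0,0,0],3],[[0,0,-0.001],0],[[0,0,-0.0015],0],[[0,0,-0.0015],0],[[0,0,0],0]])

```text
time_s: 23.87
tcp_pos: [0.5691, 0.0099, 0.0957]
ee_rot: [[-0.508, -0.862, 0.0], [-0.862, 0.508, -0.0], [0.0, -0.0, -1.0]]
wrist_force: [-2.5, -2.3, 3.3]
gripper_width: 0.162
gripper_force: 30.0
```

Request:
apply_moves(moves=[[[0,0,-0.0015],0],[[0,0,-0.0015],0],[[0,0,0],0]])

```text
time_s: 24.12
tcp_pos: [0.5691, 0.01, 0.0986]
ee_rot: [[-0.508, -0.862, -0.0], [-0.862, 0.508, -0.0], [0.0, -0.0, -1.0]]
wrist_force: [-1.0, -2.5, 2.9]
gripper_width: 0.163
gripper_force: 30.0
```

```bash
python3 s.py
```

```text
[0.5691 0.01   0.0986] [-1.0438 -2.5462  2.9467] [-0.8438  0.2848 -0.0238] 0.162520024436658 30.00059458427131 -47.83705522210031 -120.50163999639346
```

Blue is rising on spring force alone. I'll finish the lift, release, raise, move over yellow and turn -63°.

Request:
apply_moves(moves=[[[0,0,-0.0015],0],[[0,0,-0.001],0],[[0,0,0],0],[[0,0,0],0]])

```text
time_s: 24.45
tcp_pos: [0.5691, 0.0101, 0.101]
ee_rot: [[-0.508, -0.862, -0.0], [-0.862, 0.508, -0.0], [0.0, -0.0, -1.0]]
wrist_force: [-1.0, -3.6, 2.2]
gripper_width: 0.159
gripper_force: 30.0
```

Request:
apply_moves(hand=0.087, moves=[[[0,0,0],0],[[0,0,0],0],[[0,0,0],0],[[0,0,0],0],[[0,0,0],0]])

```text
time_s: 24.87
tcp_pos: [0.5692, 0.0106, 0.1008]
ee_rot: [[-0.507, -0.862, 0.0], [-0.862, 0.507, 0.0], [-0.0, 0.0, -1.0]]
wrist_force: [-0.3, -0.4, -0.6]
gripper_width: 0.45
gripper_force: 0.0
```

Request:
apply_moves(moves=[[[0,0,-0.01],0],[[0,0,-0.025],0],[[0,0,-0.03],0],[[0,0,-0.02],0],[[0,0,0],0]])

```text
time_s: 25.28
tcp_pos: [0.5723, 0.0107, 0.1922]
ee_rot: [[-0.506, -0.862, 0.011], [-0.862, 0.507, 0.002], [-0.007, -0.009, -1.0]]
wrist_force: [0.2, 0.2, 0.3]
gripper_width: 0.836
gripper_force: 0.0
```

Run:
```python
from fit import *
c=imaging.capture("wrist");print(fit(c,"blue",(.569,.0104)),fit(c,"blue",(.569,.0104),.115))
s=imaging.capture("scene"); print(fit(s,"blue",(.569,.0104)),fit(s,"blue",(.569,.0104),.115))
import s
```

```text
(np.float64(0.5702331864439086), np.float64(0.00886949193784265), np.float64(59.59502632980562), np.float64(0.9037174483282195)) (np.float64(0.5706941676912974), np.float64(0.0101102880414517), np.float64(59.47428624063903), np.float64(0.9646928574623851))
(np.float64(0.5672527496390134), np.float64(0.008679430807455773), np.float64(44.290316800054725), np.float64(0.7008486819127131)) (np.float64(0.5599782621781738), np.float64(0.016843809468429793), np.float64(44.26272564248279), np.float64(0.7160382846110582))
[0.5695 0.0106 0.1875] [-0.3585  1.1816 -0.5072] [ 0.048  -0.0018 -0.0132] 0.9190800041340288 0.0 -47.838442274144455 -120.50279084319769
```

Blue is out: the wrist and scene fits agree only at full height, with the bar axis at 59.6°. Next is yellow.

Request:
apply_moves(moves=[[[-0.0315,0.019,0],0],[[-0.0315,0.019,0],0],[[-0.0315,0.019,0],0],[[-0.0315,0.019,0],0],[[0,0,0],-7]])

```text
time_s: 25.8
tcp_pos: [0.5671, 0.1624, 0.1845]
ee_rot: [[-0.393, -0.919, -0.001], [-0.919, 0.393, 0.0], [0.0, 0.001, -1.0]]
wrist_force: [-0.0, -1.0, -0.4]
gripper_width: 1.001
gripper_force: 0.0
```

Request:
apply_moves(moves=[[[0,0,0],-7],[[0,0,0],-7],[[0,0,0],-7],[[0,0,0],-7],[[0,0,0],-7]])

```text
time_s: 26.22
tcp_pos: [0.5667, 0.1572, 0.1845]
ee_rot: [[0.205, -0.979, -0.003], [-0.979, -0.205, -0.001], [0.001, 0.003, -1.0]]
wrist_force: [0.3, 0.6, 0.8]
gripper_width: 0.999
gripper_force: 0.0
```

Request:
apply_moves(moves=[[[0,0,0],-7],[[0,0,0],-7],[[0,0,0],-7],[[0,0,0],0],[[0,0,0],0]])

```text
time_s: 26.63
tcp_pos: [0.567, 0.1572, 0.185]
ee_rot: [[0.535, -0.845, -0.002], [-0.845, -0.535, -0.001], [-0.0, 0.002, -1.0]]
wrist_force: [0.2, 0.5, -0.4]
gripper_width: 1.0
gripper_force: 0.0
```

Run:
```python
from fit import *
c=imaging.capture("wrist");print(fit(c,"yellow",(.567,.1575)))
import s
```

```text
(np.float64(0.5667077922828512), np.float64(0.15621793053976965), np.float64(122.58871573595746), np.float64(0.9114802934441993))
[0.5671 0.1572 0.1852] [-0.1183 -0.7805 -0.5165] [-0.0158  0.1136 -0.0171] 0.9992710548072825 0.0 1.0867768463547458 -57.67947193315232
```

Request:
apply_moves(moves=[[[0,0,0.028],0],[[0,0,0.028],0],[[0,0,0.0285],0],[[0,0,0],0],[[0,0,0],0]])

```text
time_s: 27.1
tcp_pos: [0.5669, 0.1568, 0.1003]
ee_rot: [[0.536, -0.844, -0.003], [-0.844, -0.536, -0.002], [0.0, 0.004, -1.0]]
wrist_force: [0.6, 0.1, 0.6]
gripper_width: 0.999
gripper_force: 0.0
```

Request:
apply_moves(hand=0.02, moves=[[[0,0,0],0],[[0,0,0],0],[[0,0,0],0],[[0,0,0],0],[[0,0,0],0]])

```text
time_s: 27.52
tcp_pos: [0.568, 0.1576, 0.1025]
ee_rot: [[0.537, -0.843, 0.002], [-0.843, -0.537, 0.001], [0.0, -0.002, -1.0]]
wrist_force: [0.2, 0.3, 0.1]
gripper_width: 0.704
gripper_force: 0.0
```

Request:
apply_moves(moves=[[[0,0,0],0],[[0,0,0],0],[[0,0,0],0],[[0,0,0],0]])

```text
time_s: 27.85
tcp_pos: [0.5676, 0.1574, 0.1015]
ee_rot: [[0.537, -0.843, -0.0], [-0.843, -0.537, -0.0], [0.0, 0.0, -1.0]]
wrist_force: [-1.1, -0.0, -0.7]
gripper_width: 0.402
gripper_force: 0.0
```

```bash
python3 s.py
```

```text
[0.5676 0.1574 0.1015] [-1.1414 -0.0153 -0.7013] [-0.0531  0.059  -0.0262] 0.4018332978958279 0.0 1.255502350693925 -57.50162600824365
```

Request:
apply_moves(hand=0.0, moves=[[[0,0,0],0],[[0,0,0],0],[[0,0,0],0],[[0,0,0],0],[[0,0,0],0]])

```text
time_s: 28.27
tcp_pos: [0.5669, 0.157, 0.1014]
ee_rot: [[0.537, -0.843, -0.002], [-0.843, -0.537, -0.001], [-0.0, 0.002, -1.0]]
wrist_force: [-2.0, -0.8, 1.0]
gripper_width: 0.156
gripper_force: 30.0
```

Request:
apply_moves(moves=[[[0,0,0],0],[[0,0,0],0]])

```text
time_s: 28.43
tcp_pos: [0.5669, 0.157, 0.1014]
ee_rot: [[0.537, -0.843, -0.002], [-0.843, -0.537, -0.001], [-0.0, 0.002, -1.0]]
wrist_force: [-3.1, -2.1, 1.9]
gripper_width: 0.159
gripper_force: 30.0
```

```bash
python3 s.py
```

```text
[0.5669 0.157  0.1014] [-3.1165 -2.0768  1.9214] [-0.4702  0.9007 -0.0134] 0.1588126999513704 30.000132814748213 1.2598011164170033 -57.506202290047035
```

Request:
apply_moves(moves=[[[0,0.0007,0.001],0],[[0,0,0.001],0],[[0,0,0.001],0],[[0,0,0],0],[[0,0,0],0]])

```text
time_s: 28.85
tcp_pos: [0.5669, 0.1569, 0.0985]
ee_rot: [[0.537, -0.843, -0.0], [-0.843, -0.537, -0.0], [0.0, 0.0, -1.0]]
wrist_force: [-3.0, -1.5, 3.0]
gripper_width: 0.158
gripper_force: 30.0
```

Request:
apply_moves(moves=[[[0,0,0.001],0],[[0,0,0],0],[[0,0,0],0]])

```text
time_s: 29.1
tcp_pos: [0.5669, 0.157, 0.0975]
ee_rot: [[0.537, -0.843, -0.0], [-0.843, -0.537, -0.0], [-0.0, 0.0, -1.0]]
wrist_force: [-3.0, -2.0, 3.3]
gripper_width: 0.156
gripper_force: 30.0
```

Request:
apply_moves(moves=[[[0,0,0.001],0],[[0,0,0],0],[[0,0,0],0]])

```text
time_s: 29.35
tcp_pos: [0.5669, 0.1569, 0.0965]
ee_rot: [[0.537, -0.843, -0.0], [-0.843, -0.537, -0.0], [0.0, 0.0, -1.0]]
wrist_force: [-2.5, -2.3, 3.2]
gripper_width: 0.162
gripper_force: 30.0
```

Request:
apply_moves(moves=[[[0,0,0.0007],0],[[0,0,0],0],[[0,0,0],0]])

```text
time_s: 29.6
tcp_pos: [0.5669, 0.157, 0.0958]
ee_rot: [[0.537, -0.843, -0.0], [-0.843, -0.537, -0.0], [0.0, 0.0, -1.0]]
wrist_force: [-3.5, -1.1, 3.1]
gripper_width: 0.158
gripper_force: 30.0
```

Request:
apply_moves(moves=[[[0,0.0005,0.001],0],[[0,0,0],0],[[0,0,0],0]])

```text
time_s: 29.85
tcp_pos: [0.5669, 0.1569, 0.0949]
ee_rot: [[0.537, -0.843, 0.001], [-0.843, -0.537, 0.0], [0.0, -0.001, -1.0]]
wrist_force: [-2.7, -0.9, 3.7]
gripper_width: 0.158
gripper_force: 30.0
```

Request:
apply_moves(moves=[[[0,0,0.001],0],[[0,0,0],0],[[0,0,0],0]])

```text
time_s: 30.1
tcp_pos: [0.5668, 0.1569, 0.0939]
ee_rot: [[0.537, -0.843, 0.001], [-0.843, -0.537, 0.0], [0.0, -0.001, -1.0]]
wrist_force: [-2.8, -0.7, 4.0]
gripper_width: 0.156
gripper_force: 30.0
```

Request:
apply_moves(moves=[[[0,0,0.001],0],[[0,0,0],0],[[0,0,0],0]])

```text
time_s: 30.35
tcp_pos: [0.5668, 0.1569, 0.0929]
ee_rot: [[0.537, -0.843, 0.001], [-0.843, -0.537, 0.0], [0.0, -0.001, -1.0]]
wrist_force: [-2.9, -0.3, 4.2]
gripper_width: 0.153
gripper_force: 30.0
```

Request:
apply_moves(moves=[[[0,0,0.001],0],[[0,0,0],0],[[0,0,0],0]])

```text
time_s: 30.6
tcp_pos: [0.5668, 0.1569, 0.0919]
ee_rot: [[0.537, -0.843, 0.001], [-0.843, -0.537, 0.0], [0.0, -0.001, -1.0]]
wrist_force: [-2.7, -1.6, 5.0]
gripper_width: 0.159
gripper_force: 30.0
```

Request:
apply_moves(moves=[[[0,0,0.001],0],[[0,0,0],0],[[0,0,0],0]])

```text
time_s: 30.85
tcp_pos: [0.5668, 0.1569, 0.0909]
ee_rot: [[0.537, -0.843, 0.0], [-0.843, -0.537, 0.0], [0.0, -0.0, -1.0]]
wrist_force: [-1.5, -1.0, 5.5]
gripper_width: 0.162
gripper_force: 30.0
```

Request:
apply_moves(moves=[[[0,0,0.0008],0],[[0,0,0],0],[[0,0,0],0]])

```text
time_s: 31.1
tcp_pos: [0.5668, 0.1569, 0.0902]
ee_rot: [[0.537, -0.843, 0.001], [-0.843, -0.537, 0.0], [0.0, -0.001, -1.0]]
wrist_force: [-1.8, -1.2, 5.0]
gripper_width: 0.158
gripper_force: 30.0
```

Request:
apply_moves(moves=[[[0,0,0.0007],0],[[0,0,0],0],[[0,0,0],0]])

```text
time_s: 31.35
tcp_pos: [0.5668, 0.1569, 0.0895]
ee_rot: [[0.537, -0.843, 0.001], [-0.843, -0.537, 0.0], [0.0, -0.001, -1.0]]
wrist_force: [-2.0, -1.6, 5.0]
gripper_width: 0.16
gripper_force: 30.0
```

Request:
apply_moves(moves=[[[0,0,0.0007],0],[[0,0,0],0],[[0,0,0],0]])

```text
time_s: 31.6
tcp_pos: [0.5668, 0.1569, 0.0889]
ee_rot: [[0.537, -0.843, 0.001], [-0.843, -0.537, 0.0], [0.0, -0.001, -1.0]]
wrist_force: [-2.0, -0.0, 5.5]
gripper_width: 0.16
gripper_force: 30.0
```

Request:
apply_moves(moves=[[[0,0,0.0006],0],[[0,0,0],0],[[0,0,0],0]])

```text
time_s: 31.85
tcp_pos: [0.5668, 0.1569, 0.0885]
ee_rot: [[0.538, -0.843, 0.001], [-0.843, -0.538, 0.0], [0.0, -0.001, -1.0]]
wrist_force: [-2.6, -1.5, 6.3]
gripper_width: 0.159
gripper_force: 30.0
```

Request:
apply_moves(moves=[[[0,0,0.0005],0],[[0,0,0],0],[[0,0,0],0]])

```text
time_s: 32.1
tcp_pos: [0.5669, 0.1569, 0.0883]
ee_rot: [[0.538, -0.843, 0.001], [-0.843, -0.538, 0.0], [0.0, -0.001, -1.0]]
wrist_force: [-3.5, -1.2, 7.9]
gripper_width: 0.157
gripper_force: 30.0
```

Request:
apply_moves(moves=[[[0,0,0.0003],0],[[0,0,0],0],[[0,0,0],0]])

```text
time_s: 32.35
tcp_pos: [0.5669, 0.1569, 0.0882]
ee_rot: [[0.538, -0.843, 0.001], [-0.843, -0.538, 0.0], [0.0, -0.001, -1.0]]
wrist_force: [-3.0, -0.9, 9.0]
gripper_width: 0.159
gripper_force: 30.0
```

Stop found at z≈0.0883, with about 3 N on it. I'll test-turn.

Request:
apply_moves(moves=[[[0,0,0],3],[[0,0,0],3],[[0,0,0],3],[[0,0,0],0],[[0,0,0],0]])

```text
time_s: 32.77
tcp_pos: [0.5668, 0.1569, 0.0882]
ee_rot: [[0.399, -0.917, 0.001], [-0.917, -0.399, 0.0], [0.0, -0.001, -1.0]]
wrist_force: [-2.6, -1.3, 8.6]
gripper_width: 0.159
gripper_force: 30.0
```

```bash
python3 s.py
```

```text
[0.5668 0.1569 0.0882] [-2.5859 -1.271   8.6378] [-0.3553  1.1946 -0.0201] 0.1594724998435534 30.001374122221023 -7.760076903896985 -66.50089265214486
```

Request:
apply_moves(moves=[[[0,0,0],4],[[0,0,0],4],[[0,0,0],4],[[0,0,0],5],[[0,0,0],0]])

```text
time_s: 33.18
tcp_pos: [0.5667, 0.1568, 0.0882]
ee_rot: [[0.11, -0.994, 0.001], [-0.994, -0.11, 0.0], [-0.0, -0.001, -1.0]]
wrist_force: [-3.0, -1.0, 8.7]
gripper_width: 0.16
gripper_force: 30.0
```

```bash
python3 s.py
```

```text
[0.5667 0.1568 0.0882] [-2.971  -0.9612  8.6779] [-0.3647  1.1624 -0.0255] 0.1603263006357204 30.002839209046215 -24.914803105250982 -83.65804855086623
```

Free. 65° remain.

Request:
apply_moves(moves=[[[0,0,0],6],[[0,0,0],6],[[0,0,0],6],[[0,0,0],6],[[0,0,0],6]])

```text
time_s: 33.6
tcp_pos: [0.5666, 0.1569, 0.0882]
ee_rot: [[-0.403, -0.915, 0.0], [-0.915, 0.403, 0.0], [-0.0, -0.0, -1.0]]
wrist_force: [-2.8, -1.1, 9.5]
gripper_width: 0.158
gripper_force: 30.0
```

Request:
apply_moves(moves=[[[0,0,0],6],[[0,0,0],6],[[0,0,0],6],[[0,0,0],6],[[0,0,0],6]])

```text
time_s: 34.02
tcp_pos: [0.5665, 0.1569, 0.0881]
ee_rot: [[-0.807, -0.591, 0.0], [-0.591, 0.807, 0.0], [-0.0, 0.0, -1.0]]
wrist_force: [-4.2, -0.6, 8.8]
gripper_width: 0.157
gripper_force: 30.0
```

Request:
apply_moves(moves=[[[0,0,0],5],[[0,0,0],0],[[0,0,0],0]])

```text
time_s: 34.27
tcp_pos: [0.5665, 0.157, 0.0882]
ee_rot: [[-0.853, -0.522, 0.0], [-0.522, 0.853, 0.0], [-0.0, 0.0, -1.0]]
wrist_force: [-4.7, -0.7, 9.0]
gripper_width: 0.164
gripper_force: 30.0
```

```bash
python3 s.py
```

```text
[0.5665 0.157  0.0882] [-4.7251 -0.6537  8.9539] [-0.151   1.3623 -0.1011] 0.16355136616415414 30.001510485308245 -89.7625866790157 -148.5092914918843
```

Request:
apply_moves(moves=[[[0,0,-0.001],0],[[0,0,-0.0015],0],[[0,0,-0.0015],0],[[0,0,-0.0015],0],[[0,0,0],0]])

```text
time_s: 34.68
tcp_pos: [0.5663, 0.1569, 0.0929]
ee_rot: [[-0.853, -0.522, -0.0], [-0.522, 0.853, 0.0], [0.0, 0.0, -1.0]]
wrist_force: [-2.6, -1.2, 4.6]
gripper_width: 0.157
gripper_force: 30.0
```

Request:
apply_moves(moves=[[[0,0,-0.0015],0],[[0,0,-0.0015],0],[[0,0,-0.0015],0],[[0,0,0],0]])

```text
time_s: 35.02
tcp_pos: [0.5664, 0.1569, 0.0972]
ee_rot: [[-0.853, -0.522, -0.0], [-0.522, 0.853, 0.0], [0.0, 0.0, -1.0]]
wrist_force: [-3.3, 0.9, 2.2]
gripper_width: 0.157
gripper_force: 30.0
```

```bash
python3 s.py
```

```text
[0.5664 0.1569 0.0972] [-3.344   0.872   2.1861] [ 0.1737  0.9537 -0.0698] 0.1571365266913025 30.0000791111961 -89.73980853211997 -148.50915934920945
```

Request:
apply_moves(moves=[[[0,0,-0.0015],0],[[0,0,-0.0015],0],[[0,0,-0.0005],0],[[0,0,0],0],[[0,0,0],0]])

```text
time_s: 35.43
tcp_pos: [0.5664, 0.1568, 0.1005]
ee_rot: [[-0.853, -0.522, -0.0], [-0.522, 0.853, 0.0], [0.0, 0.0, -1.0]]
wrist_force: [-4.1, 0.9, 3.7]
gripper_width: 0.162
gripper_force: 30.0
```

Request:
apply_moves(hand=0.087, moves=[[[0,0,0],0],[[0,0,0],0],[[0,0,0],0],[[0,0,0],0],[[0,0,0],0]])

```text
time_s: 35.85
tcp_pos: [0.5669, 0.1567, 0.1006]
ee_rot: [[-0.853, -0.522, 0.0], [-0.522, 0.853, -0.0], [-0.0, -0.0, -1.0]]
wrist_force: [-0.3, -0.7, 0.1]
gripper_width: 0.453
gripper_force: 0.0
```

Request:
apply_moves(moves=[[[0,0,-0.01],0],[[0,0,-0.025],0],[[0,0,-0.03],0],[[0,0,-0.03],0],[[0,0,-0.02],0]])

```text
time_s: 36.27
tcp_pos: [0.5678, 0.157, 0.2199]
ee_rot: [[-0.852, -0.523, 0.005], [-0.523, 0.852, 0.002], [-0.005, -0.001, -1.0]]
wrist_force: [0.7, 0.7, 0.5]
gripper_width: 0.832
gripper_force: 0.0
```

Request:
apply_moves(moves=[[[0,0,-0.03],0],[[0,0,-0.03],0],[[0,0,0],0],[[0,0,0],0],[[0,0,0],0]])

```text
time_s: 36.68
tcp_pos: [0.5661, 0.1567, 0.2758]
ee_rot: [[-0.853, -0.522, -0.0], [-0.522, 0.853, 0.001], [-0.0, 0.001, -1.0]]
wrist_force: [-0.4, -0.3, -0.0]
gripper_width: 1.0
gripper_force: 0.0
```

Run:
```python
from fit import *
c=imaging.capture("wrist");s=imaging.capture("scene")
for k,g in {"red":(.6954,.0857),"blue":(.5692,.0102),"yellow":(.567,.157)}.items():
  for z in (.123,.112): print(k,z,np.round([*(fit(c,k,g,z) or [0]),*(fit(s,k,g,z) or [0])],4))
cv2.imwrite("pics/s7.png",np.hstack([cv2.resize(s["frame"][150:260,300:450],(400,300)),cv2.resize(c["frame"],(400,300))]))
import s
```

```text
red 0.123 [6.825000e-01 7.450000e-02 1.547829e+02 3.584000e-01 6.946000e-01
 8.500000e-02 9.879200e+01 8.188000e-01]
red 0.112 [6.886000e-01 7.300000e-02 1.535487e+02 3.748000e-01 6.860000e-01
 9.730000e-02 9.799220e+01 8.356000e-01]
blue 0.123 [5.68200e-01 8.40000e-03 5.37296e+01 9.16000e-01 5.68600e-01 1.12000e-02
 8.16296e+01 6.92000e-01]
blue 0.112 [5.70200e-01 5.30000e-03 5.37295e+01 9.13200e-01 5.58200e-01 2.24000e-02
 7.91178e+01 7.08700e-01]
yellow 0.123 [ 0.5675  0.156  31.4414  0.8973  0.5639  0.158  36.8514  0.7625]
yellow 0.112 [ 0.5688  0.1566 31.1798  0.958   0.5539  0.1714 36.8509  0.7852]
[0.5659 0.1565 0.2745] [ 0.4947  0.7955 -0.5326] [-0.0469 -0.0794 -0.0154] 0.9961783121957215 0.0 -89.73888339559595 -148.50764847218707
```

View pics/s7.png

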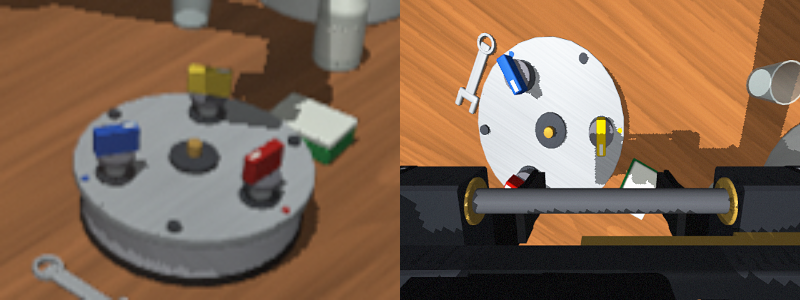

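The last picture shows all three knobs standing at the same height. Red and yellow are a quarter turn on, blue a half turn with its mark now inward, and the bystanders haven't moved. I'll hand in.

```bash
python3 -c "
from station import r
print(r.finish_job())"
```

```text
the job is handed in; nothing more can be done
None
```

I turned the red knob one click, the blue two (in one pushed-in half turn, with no let-up between clicks) and the yellow one. All three look sprung out in the last pictures, and the job was handed in at about 37 s; no verdict came back.

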